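Refit the crank of a food mill with its retaining clip

ROBOT

A 6-joint arm with a two-finger parallel gripper is mounted at the origin on a cart in front of the work surface, level with it; the furniture and walls round the work are solid. World frame = base frame: x ahead of the robot, y to its left, z up, the work surface at z = 0. Lengths are in m, angles in rad, forces in N, time in s.
With the tool pointing down it reaches from about 0.35 to 0.975 m from the base axis. Payload 4.9 kg.
Tool frame: the origin (TCP) lies at the very end of the fingers, on their centre line; the grasp point (between the pads) lies 19 mm behind it; z points along the fingers, y is the line along which they close (so a half turn about z gives the same grasp; the last joint's range is limited). The gripper opens to 85 mm and grips with 20 to 120 N. Pads are 22 mm wide; open, the fingers measure 114 mm over their backs; the gripper's body (76 mm by 85 mm) begins 54 mm behind the grasp point. The pads swing forward as they close: fully open they stand 13 mm farther back than shut.
Start: joints at [1.056, 0.053, 1.613, -0, 1.476, -0.119], TCP at [0.241, 0.577, 0.231] pointing down, gripper open.
Joint ranges: [-3.01, 3.01], [-1.01, 2.22], [0.06, 2.58], [-1.02, 4.17], [0.09, 2.62], [-3.14, 3.14]. Speed limits (rad/s): [2.57, 2.57, 3.14, 3.14, 3.14, 3.14].

INTERFACE

Orientations are given as a unit quaternion [w, x, y, z].
In Python, from plant import manip gives the robot as it stands.
- The arm moves only by the tool play_rows, never from a script. Its argument "series" is a list that holds one entry, the list of rows, each a list of 7 numbers: the shift along the world's x, y, z in m, then the turn, a rotation vector about the world's x, y, z in degrees, then the opening, from 0 (shut) to 1 (fully open). In form: [[[dx, dy, dz, rx, ry, rz, grip], ...]]. A call has 1 to 10 rows; each row shifts and turns the commanded pose from where the row before left it; what a row does not reach is not made up. A row lasts 1/10 s, in which the tool goes at most 50 mm and 8.59 degrees, less where a joint would pass 70% of its speed; a pose out of reach is approached as far as the arm can. A call with a gripper value outside its range is refused whole. The fingers move at their own pace and stop on an object; the grip force is fixed at half the most. Time passes only in rows, so rows that do not move let the fingers close. It gives the time, the measured TCP pose, the force, the opening and the grip force at its end, in the units of the state.
- manip.state(): the state, without advancing time (a new reading comes with each control period).
- manip.grab_frame(name): name is "scene" or "top" or "wrist"; returns a dict with "frame" (480x640x3 uint8, blue, green, red), "mtx" (3x3 intrinsics, pixels), "R" (3x3) and "t" (3): a world point X has camera coordinates R X + t. Camera axes: x right, y down, z forward; pixel columns grow to the right and rows downward; lengths in m; the calibration is good to about 2 mm. The wrist camera is an equidistant fisheye: a pixel r from the principal point sees the ray r / f radians off the axis. A picture is of the moment at which its call begins. There is no depth.
- manip.job_done(): hands the job in; it is judged then, once.
The state is a dict: "time": time; "joint_pos": joint angles; "joint_vel": joint speeds; "joint_efforts": joint torques, N m; "tool_pos": TCP position; "tool_rot": TCP orientation; "contact_force": force on the tool from outside, world axes, zero at the start; "ft_torque": the same for the moment, N m; "gripper_width": opening from 0.0 (shut) to 1.0 (fully open); "grasp_force": force on a finger pad.
Only numpy, scipy, OpenCV 4.12 (cv2) and the standard library are available. Lean on these libraries where they do the work, as an engineer would, in place of code of your own. Each camera call takes 0.05 s, during which the arm holds its last target. There are 200 camera calls.

TASK

The food mill has been washed and its crank only set loosely on the shaft. Push the crank gently down the shaft until it is fully home, then take the retaining clip and press it sideways into the shaft's groove above the crank until it snaps in and sits centred and level around the shaft. Do not force anything, and leave the tin and the shaker beside it where they stand.

Things in the scene. Friction and masses are not known exactly. Their poses are not given: they have to be found in the camera images.
- mill: Steel food mill, fixed to the table: open bowl 214 mm across, 123 mm high, on three feet; a bridge bar over its rim along the mill's y, a wire handle at its -y end, out to 155 mm from the centre. Origin: on the table at the bowl's centre, z up. The upright shaft stands on this z axis, 24 mm thick, with a groove near its top: 8 mm high, neck 16 mm thick.
- groove_low (a point): Point on the shaft's axis, 163 mm above the mill's origin, fixed to the bowl: the lowest place where the groove's lower edge can lie. The shaft really stands 0 to 16 mm higher than this, according to the disc fitted; that is not measured and must be felt or seen. The shaft's end is 24 mm above the groove's lower edge. Axes as the mill's.
- crank (a joint): Metres the crank is down the shaft: 0 to 0.006 at first, 0.014 at its hard stop (home). Slides with 7 N rubbing, does not turn, stays where left. Boss 44 mm across; arm along the mill's +x, 22 mm wide, flat top 6 mm below the boss's top, free to press 25 to 80 mm from the axis; knob 100 mm out, 46 mm tall. Home, the boss's top is 1 mm under the groove's lower edge; before, it covers the groove.
- clip: Loose retaining clip lying flat: steel plate 6 mm thick, two sprung legs pointing to its +x. Origin: underside, centre of the seat (lies on the shaft axis when seated), z up. Legs end 14 mm ahead, 34 mm wide over all; nubs 6 mm ahead leave a 12 mm mouth. Pressed along +x it meets the neck 12 mm short of its seat, needs 6 to 15 N, snaps over 5 mm short, then stops hard within 1 mm of its seat.
- clip_grip (a point): Middle of the black upright grip block on the clip's back, 32 mm behind (-x of) the clip's origin and 24 mm above its underside; the block is 14 mm along x, 22 mm along y, and rises from the plate to 35 mm above the underside. The plate beneath it is 34 mm wide and 6 mm thick. Axes as the clip's.
- tomato_tin: Small tin, 57 mm across, 72 mm high, a bystander. Origin: centre of its underside.
- oregano_shaker: Glass shaker with a rounded metal top, 58 mm across, 83 mm high, a bystander. Origin: centre of its underside.
Mind the look-alikes: they are no part of the job. Of the things shaped like the clip, the steel one is meant.

How it is judged:
On the way:
1. the crank is pushed fully home on the shaft (value of joint crank above 0.0125 m), for 0.2 s.
At the end, for the whole second after the job is handed in: The crank is within 2 mm of its hard stop; the clip sits in the groove, its seat within 2.5 mm of the shaft axis, level within 0.2 rad, its underside 161.5 to 183.5 mm above the mill's origin, at rest and released (value of joint crank above 0.012 m and horizontal distance between clip and mill below 0.0025 m and z of clip in the frame of mill between 0.1615 and 0.1835 m and angle between clip's own z axis and vertical below 0.2 rad and linear speed of clip below 0.02 m/s); the robot touches nothing.
It fails at once if the clip is forced against the mill with more than 25 N (contact force between clip and mill above 25 N).
It fails at once if the robot presses on the mill with more than 35 N (contact force between any of the fingers, the arm and mill above 35 N).
It fails at once if the tin or the shaker is moved more than 20 mm (distance of any of tomato_tin, oregano_shaker from where it was at the start of the episode above 0.02 m).
It also fails if it takes over 54 s, if anything falls off the work surface, if the arm or the gripper's body presses on something with over 40 N, if the wrist force passes 120 N, or if a joint passes its speed limit or range.

## Working session

There is one attempt and no reset: what is moved stays moved. The work goes in short steps, Python scripts to look and compute and a tool call to move; the robot and the scene stay as the last step left them, time stands still between calls to the robot, and variables do not carry over. Pictures are saved under pics/ and viewed, at most 10 in all, crops included, and the job is handed in when it is done.

Besides the shell and the picture viewer there is one more tool, called as name(argument=value, ...), one argument or row to a line, values as JSON. play_rows: Moves the arm, as the interface text tells. Its arguments: {"type":"object","properties":{"series":{"type":"array"}},"required":["series"]}

```bash
mkdir -p pics; cat > h.py <<'E'
import numpy as np, cv2, pickle
from plant import manip
def grab(n,save):
    f=manip.grab_frame(n); pickle.dump(f,open(f'pics/{save}.pkl','wb')); cv2.imwrite(f'pics/{save}.png',f['frame']); return f
def load(s): return pickle.load(open(f'pics/{s}.pkl','rb'))
def ray(f,u,v,fish=False):
    K=np.array(f['mtx']);R=np.array(f['R']);t=np.array(f['t']).ravel()
    x=np.array([(u-K[0,2])/K[0,0],(v-K[1,2])/K[1,1]])
    if fish:
        r=np.hypot(*x); d=np.r_[x/r*np.sin(r),np.cos(r)] if r>0 else np.array([0,0,1.])
    else: d=np.r_[x,1]
    d=R.T@d; return -R.T@t, d/np.linalg.norm(d)
def atz(f,u,v,z,fish=False):
    o,d=ray(f,u,v,fish); return o+d*(z-o[2])/d[2]
def tri(*rs):
    A=0;b=0
    for o,d in rs:
        P=np.eye(3)-np.outer(d,d);A=A+P;b=b+P@o
    X=np.linalg.solve(A,b); return X,[np.linalg.norm((np.eye(3)-np.outer(d,d))@(X-o)) for o,d in rs]
def proj(f,X,fish=False):
    K=np.array(f['mtx']);c=np.array(f['R'])@X+np.array(f['t']).ravel()
    if fish:
        r=np.arctan2(np.hypot(c[0],c[1]),c[2]);p=c[:2]/np.hypot(c[0],c[1])*r
    else:p=c[:2]/c[2]
    return p*[K[0,0],K[1,1]]+K[:2,2]
E
python3 - <<'E'
from h import *
a=grab('scene','s0');b=grab('top','t0');c=grab('wrist','w0')
for f in (a,b,c): print(np.array(f['mtx'])[0,0],-np.array(f['R']).T@np.array(f['t']).ravel())
cv2.imwrite('pics/st.png',cv2.resize(np.vstack([a['frame'],b['frame']]),(400,600)))
print(manip.state())
E
```

```text
521.7743160455748 [0.04694135 0.14257047 0.83539816]
496.316582463865 [ 0.44222516 -0.20128026  1.16087625]
371.64829954431775 [0.17315673 0.60568715 0.37331081]
{'time': 0.15, 'joint_pos': array([ 1.05596375e+00,  5.31976399e-02,  1.61399144e+00, -3.33049481e-05,
        1.47600346e+00, -1.19014405e-01]), 'joint_vel': array([ 0.00171181, -0.0009777 , -0.0050547 ,  0.00073645, -0.0010178 ,
       -0.00227929]), 'joint_efforts': array([ 4.47440725e-04, -3.94243276e+01, -3.70719731e+01, -1.08036593e-04,
        4.68027138e-03, -1.26994573e-05]), 'tool_pos': array([0.24074877, 0.57623628, 0.23034246]), 'tool_rot': array([-2.33546964e-04,  1.96618040e-01,  9.80479835e-01, -7.65270301e-04]), 'contact_force': array([ 0.0080714 , -1.43253845, -0.12143413]), 'ft_torque': array([ 0.00396213, -0.02158078,  0.00254003]), 'grasp_force': 0.0, 'gripper_width': 1.0014208894783632}
```

View pics/s0.png

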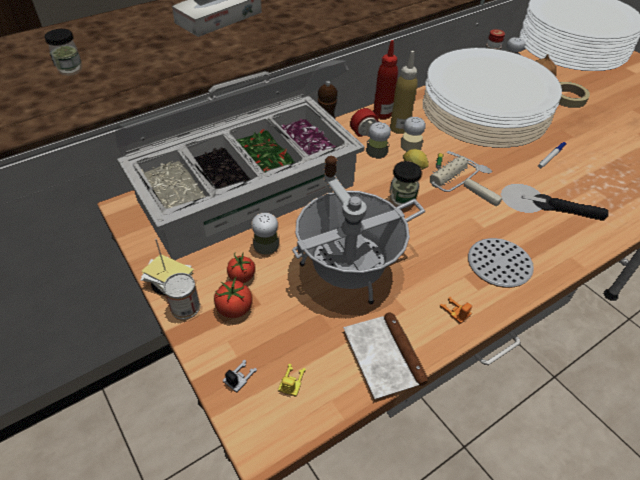

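View pics/t0.png

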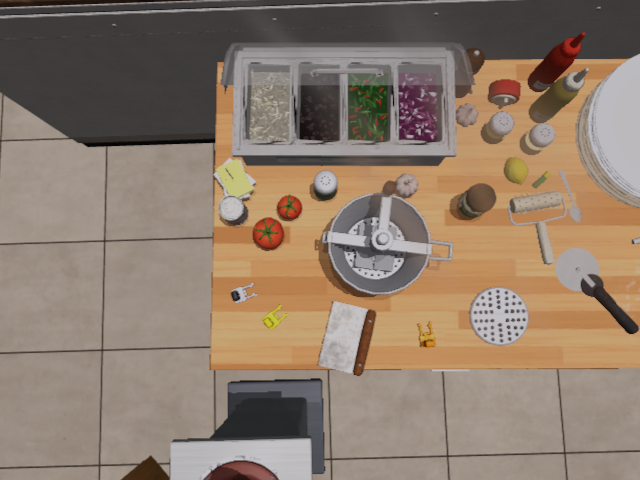

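The steel clip with a black grip is at scene (238,377) and top (243,293). The look-alikes are yellow at scene (292,380) / top (275,317) and orange at scene (459,310) / top (427,335). I choose the steel one and check it in a crop. The mill's shaft is at scene (353,205) / top (381,239). Its handle points toward world -y and the crank arm toward +x.

```bash
python3 - <<'E'
from h import *
def crop(n,u,v,w,k): 
    f=load(n)['frame'];h=w*3//4;return cv2.resize(f[v:v+h,u:u+w],(400,300),interpolation=cv2.INTER_CUBIC)
A=crop('s0',218,355,48,0);B=crop('s0',310,140,100,0);C=crop('t0',224,276,48,0);D=crop('t0',340,185,100,0)
cv2.imwrite('pics/c1.png',np.vstack([np.hstack([A,B]),np.hstack([C,D])]))
E
```

```text
(no output)
```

View pics/c1.png

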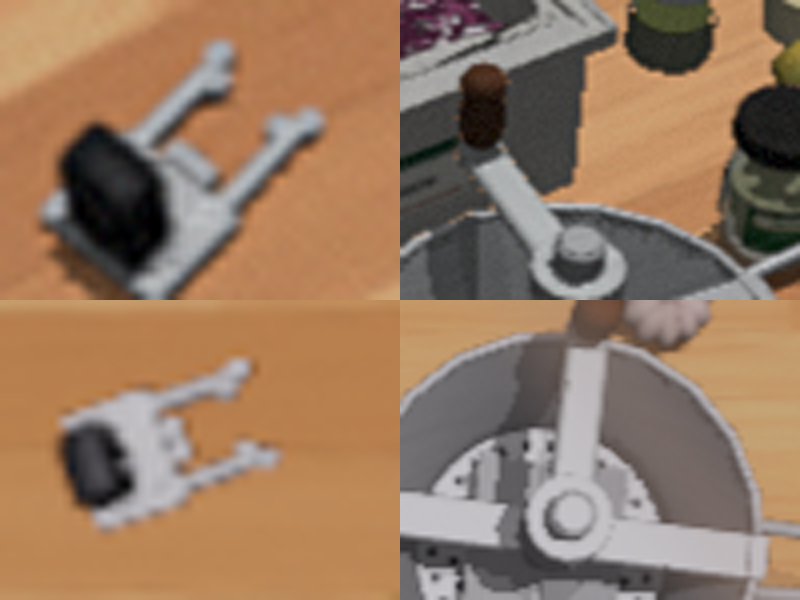

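The close crop confirms the steel clip with a black grip. Leg tips are at scene (244.4,361.0) and (255.6,369.4), and at top (252.8,284.0) and (256.2,295.0). The shaft end is at scene (355,200) and top (382.5,238.8).

```bash
python3 - <<'E'
from h import *
s=load('s0');t=load('t0')
cS=lambda u,v:(218+u/8.333,355+v/8.333); cT=lambda u,v:(224+u/8.333,276+(v-300)/8.333)
mS=lambda u,v:(310+(u-400)/4,140+v/4); mT=lambda u,v:(340+u/4,185+(v-300)/4)
if 1:
  for n,a,b in [('tipA',cS(220,52),cT(238,368)),('tipB',cS(313,122),cT(270,457)),('backcorner R',cS(150,292),cT(105,522)),('shaft end',mS(580,240),mT(571,512)),('boss c',mS(577,266),mT(570,518)),('armR end',mS(478,152),mT(587,345))]:
    X,r=tri(ray(s,*a),ray(t,*b)); print(n,X.round(4),np.round(r,4))
for n,a in [('tipA',cT(238,368)),('tipB',cT(270,457)),('backR',cT(105,522)),('backL',cT(62,418))]: print(n,'z=.006',atz(t,*a,.006).round(4))
for n,a in [('tipA',cS(220,52)),('tipB',cS(313,122)),('backR',cS(150,292))]: print(n,'scene z=.006',atz(s,*a,.006).round(4))
p=atz(t,*mT(570,500),.17);q=atz(t,*mT(587,345),.17);print(np.degrees(np.arctan2(*(q-p)[1::-1])))
p=atz(t,*mT(400,515),.12);q=atz(t,*mT(765,556),.12);print('bridge',np.degrees(np.arctan2(*(q-p)[1::-1])), (p+q)/2)
E
```

```text
tipA [ 0.4992 -0.0337 -0.0009] [0.0001 0.0001]
tipB [ 0.4741 -0.0422 -0.0017] [0.0002 0.0002]
backcorner R [ 0.4578  0.0048 -0.0009] [0.001 0.001]
shaft end [ 0.6163 -0.466   0.1048] [0.0846 0.0846]
boss c [ 0.6159 -0.4684  0.0866] [0.0871 0.0871]
armR end [ 0.7071 -0.4738  0.0999] [0.0922 0.0922]
tipA z=.006 [ 0.4988 -0.0348  0.006 ]
tipB z=.006 [ 0.4738 -0.0434  0.006 ]
backR z=.006 [0.4572 0.0028 0.006 ]
backL z=.006 [0.4863 0.0145 0.006 ]
tipA scene z=.006 [ 0.4956 -0.0322  0.006 ]
tipB scene z=.006 [ 0.4702 -0.0404  0.006 ]
backR scene z=.006 [0.4551 0.0067 0.006 ]
-10.097245996642938
bridge -98.30674361203288 [ 0.56297483 -0.54354987  0.12      ]
```

```bash
python3 - <<'E'
from h import *
s=load('s0');t=load('t0')
mS=lambda u,v:(310+(u-400)/4,140+v/4); mT=lambda u,v:(340+(u-400)/4,185+(v-300)/4)
for n,a,b in [('shaft end',mS(580,240),mT(571,512)),('boss c',mS(577,266),mT(570,518)),('arm end',mS(478,152),mT(587,345))]:
    X,r=tri(ray(s,*a),ray(t,*b)); print(n,X.round(4),np.round(r,4))
p=atz(t,*mT(570,515),.17);q=atz(t,*mT(587,345),.17);print(np.degrees(np.arctan2(*(q-p)[1::-1])))
p=atz(t,*mT(400,515),.12);q=atz(t,*mT(765,556),.12);print('bridge',np.degrees(np.arctan2(*(q-p)[1::-1])), (p+q)/2)
tcp=manip.state()['tool_pos']; w=load('w0'); print(np.array(w['R']), -np.array(w['R']).T@np.array(w['t']).ravel()-tcp)
E
```

```text
shaft end [ 0.5726 -0.3196  0.1907] [0.0001 0.0001]
boss c [ 0.5724 -0.3204  0.1742] [0.0007 0.0007]
arm end [ 0.6622 -0.3313  0.1725] [0.0031 0.0031]
-8.227368514221213
bridge -98.27398904025722 [ 0.56955851 -0.33339809  0.12      ]
[[ 0.38623807  0.9223981  -0.00137621]
 [ 0.88212123 -0.36893594  0.29282827]
 [ 0.26959651 -0.11431541 -0.95616406]] [-0.06759204  0.02945086  0.14296834]
```

play_rows(
  series=[
    [[0.019, -0.045, 0.005, 0, 0, 1.45, 0], [0.019, -0.045, 0.005, 0, 0, 1.45, 0], [0.019, -0.045, 0.005, 0, 0, 1.45, 0], [0.019, -0.045, 0.005, 0, 0, 1.45, 0], [0.019, -0.045, 0.005, 0, 0, 1.45, 0], [0.019, -0.045, 0, 0, 0, 1.45, 0], [0.019, -0.045, 0, 0, 0, 1.45, 0], [0.019, -0.045, 0, 0, 0, 1.45, 0], [0.019, -0.045, 0, 0, 0, 1.45, 0], [0.019, -0.045, 0, 0, 0, 1.45, 0]],
  ],
)

```text
time: 1.15
tool_pos: [0.4311, 0.1248, 0.2562]
tool_rot: [0.0, 0.071, 0.997, 0.0]
contact_force: [0.6, 0.4, 0.2]
gripper_width: -0.001
grasp_force: 0.0
```

```bash
python3 -c "
from h import *
grab('wrist','w1')"
```

play_rows(
  series=[
    [[0.019, -0.045, 0, 0, 0, 0, 0], [0.019, -0.045, 0, 0, 0, 0, 0], [0.019, -0.045, 0, 0, 0, 0, 0], [0.019, -0.045, 0, 0, 0, 0, 0], [0.019, -0.045, 0, 0, 0, 0, 0], [0.019, -0.045, 0, 0, 0, 0, 0], [0.019, -0.045, 0, 0, 0, 0, 0], [0.019, -0.045, 0, 0, 0, 0, 0], [0.019, -0.045, 0, 0, 0, 0, 0], [0.019, -0.045, 0, 0, 0, 0, 0]],
  ],
)

```text
time: 2.2
tool_pos: [0.6215, -0.3249, 0.2556]
tool_rot: [-0.0, 0.071, 0.997, 0.0]
contact_force: [0.7, 0.6, 0.4]
gripper_width: 0.0
grasp_force: 0.0
```

```bash
python3 - <<'E'
from h import *
w=grab('wrist','w2');a=load('w1')
cv2.imwrite('pics/c2.png',np.hstack([cv2.resize(x['frame'],(400,300)) for x in (a,w)]))
s=manip.state();print(s['tool_pos'],s['tool_rot'],s['contact_force'],s['time'])
for f,X in [(a,[.473,.005,.035]),(w,[.5726,-.3196,.191])]: print(proj(f,np.array(X),True))
# clip crop around
u,v=proj(a,np.array([.478,-.01,.01]),True).astype(int); print(u,v)
A=cv2.resize(a['frame'][v-45:v+45,u-60:u+60],(400,300),interpolation=cv2.INTER_CUBIC)
u2,v2=proj(w,np.array([.59,-.32,.18]),True).astype(int); print(u2,v2)
B=cv2.resize(w['frame'][max(v2-120,0):,max(u2-160,0):][:240,:320],(400,300))
cv2.imwrite('pics/c2.png',np.vstack([np.hstack([cv2.resize(x['frame'],(400,300)) for x in (a,w)]),np.hstack([A,B])]))
E
```

```text
[ 0.62241707 -0.33158616  0.25323649] [-4.08952786e-04  7.37424788e-02  9.97275902e-01 -1.62936192e-03] [-2.32619304 -1.74434102 -1.06847738] 2.25
[215.74439582 257.50197772]
[317.17857618 172.45447702]
210 255
320 198
```

View pics/c2.png

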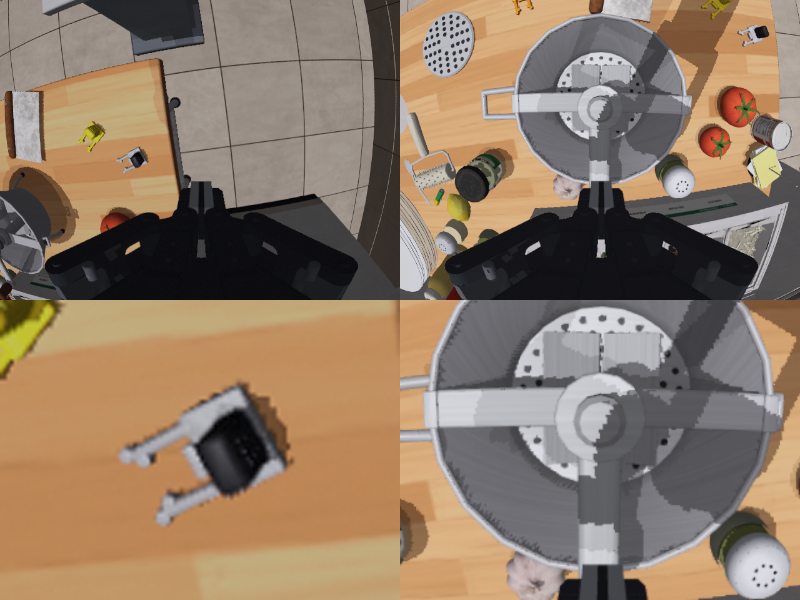

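The fingers line up with the crank arm: arm centre is at panel u≈600, the shaft top at w2 (320.8,174.8) against (317,172.5) predicted. I descend above the arm.

play_rows(
  series=[
    [[0, 0, -0.02, 0, 0, 0, 0], [0, 0, -0.025, 0, 0, 0, 0], [0, 0, -0.02, 0, 0, 0, 0], [0, 0, -0.008, 0, 0, 0, 0], [0, 0, 0, 0, 0, 0, 0], [0, 0, 0, 0, 0, 0, 0]],
  ],
)

```text
time: 2.85
tool_pos: [0.6214, -0.3233, 0.1843]
tool_rot: [0.001, 0.071, 0.997, -0.0]
contact_force: [-0.8, -0.3, 0.5]
gripper_width: -0.002
grasp_force: 0.0
```

play_rows(
  series=[
    [[0, 0, -0.002, 0, 0, 0, 0], [0, 0, -0.002, 0, 0, 0, 0], [0, 0, -0.002, 0, 0, 0, 0], [0, 0, 0, 0, 0, 0, 0]],
  ],
)

```text
time: 3.25
tool_pos: [0.6209, -0.3233, 0.1772]
tool_rot: [-0.0, 0.071, 0.997, 0.0]
contact_force: [0.1, 0.1, 0.1]
gripper_width: -0.003
grasp_force: 0.0
```

play_rows(
  series=[
    [[0, 0, -0.0015, 0, 0, 0, 0], [0, 0, -0.0015, 0, 0, 0, 0], [0, 0, -0.0015, 0, 0, 0, 0], [0, 0, 0, 0, 0, 0, 0]],
  ],
)

```text
time: 3.65
tool_pos: [0.621, -0.3234, 0.1731]
tool_rot: [0.0, 0.071, 0.997, -0.0]
contact_force: [-0.4, -0.0, 1.5]
gripper_width: 0.002
grasp_force: 0.8
```

play_rows(
  series=[
    [[0, 0, -0.0015, 0, 0, 0, 0], [0, 0, -0.0015, 0, 0, 0, 0], [0, 0, 0, 0, 0, 0, 0]],
  ],
)

```text
time: 3.95
tool_pos: [0.621, -0.3234, 0.1707]
tool_rot: [0.0, 0.071, 0.997, -0.0]
contact_force: [-1.9, 0.8, 3.4]
gripper_width: 0.0
grasp_force: 2.3
```

play_rows(
  series=[
    [[0, 0, -0.0015, 0, 0, 0, 0], [0, 0, -0.0015, 0, 0, 0, 0], [0, 0, 0, 0, 0, 0, 0]],
  ],
)

```text
time: 4.25
tool_pos: [0.6211, -0.3234, 0.1676]
tool_rot: [0.0, 0.071, 0.997, -0.0]
contact_force: [-1.8, -0.1, 4.7]
gripper_width: 0.002
grasp_force: 2.3
```

play_rows(
  series=[
    [[0, 0, -0.0015, 0, 0, 0, 0], [0, 0, -0.0015, 0, 0, 0, 0], [0, 0, 0, 0, 0, 0, 0]],
  ],
)

```text
time: 4.55
tool_pos: [0.6211, -0.3234, 0.1648]
tool_rot: [0.0, 0.071, 0.997, -0.0]
contact_force: [-3.1, 1.2, 6.1]
gripper_width: 0.002
grasp_force: 2.9
```

play_rows(
  series=[
    [[0, 0, -0.001, 0, 0, 0, 0], [0, 0, -0.001, 0, 0, 0, 0], [0, 0, 0, 0, 0, 0, 0]],
  ],
)

```text
time: 4.85
tool_pos: [0.6212, -0.3235, 0.1647]
tool_rot: [0.0, 0.071, 0.997, -0.0]
contact_force: [-5.1, 3.3, 11.8]
gripper_width: 0.001
grasp_force: 5.8
```

play_rows(
  series=[
    [[0, 0, -0.001, 0, 0, 0, 0], [0, 0, 0, 0, 0, 0, 0]],
  ],
)

```text
time: 5.05
tool_pos: [0.6212, -0.3235, 0.1647]
tool_rot: [0.0, 0.071, 0.997, -0.0]
contact_force: [-6.7, 4.8, 14.3]
gripper_width: 0.0
grasp_force: 7.3
```

play_rows(
  series=[
    [[0, 0, 0.01, 0, 0, 0, 0], [0, 0, 0.03, 0, 0, 0, 0], [0, 0, 0.03, 0, 0, 0, 0], [0, 0, 0, 0, 0, 0, 0], [0, 0, 0, 0, 0, 0, 0], [0, 0, 0, 0, 0, 0, 0]],
  ],
)

```text
time: 5.65
tool_pos: [0.6203, -0.3229, 0.2286]
tool_rot: [-0.001, 0.071, 0.997, 0.001]
contact_force: [-0.0, 0.2, -0.9]
gripper_width: -0.002
grasp_force: 0.0
```

```bash
python3 - <<'E'
from h import *
w=grab('wrist','w3');s=grab('scene','s3');t=grab('top','t3')
st=manip.state();print(st['tool_pos'],st['time'])
u,v=proj(w,np.array([.5726,-.3196,.191]),True);print(u,v)
u,v=int(u),int(v);v0=max(v-75,0);print(u-100,v0)
A=cv2.resize(w['frame'][v0:v0+150,u-100:u+100],(400,300),interpolation=cv2.INTER_CUBIC)
B=cv2.resize(s['frame'][180:225,325:385],(400,300),interpolation=cv2.INTER_CUBIC)
C=cv2.resize(t['frame'][215:260,355:415],(400,300),interpolation=cv2.INTER_CUBIC)
D=cv2.resize(s['frame'],(400,300))
cv2.imwrite('pics/c3.png',np.vstack([np.hstack([A,B]),np.hstack([C,D])]))
E
```

```text
[ 0.6202774  -0.32288998  0.22858142] 5.8
312.95250752144386 181.90813335701543
212 106
```

View pics/c3.png

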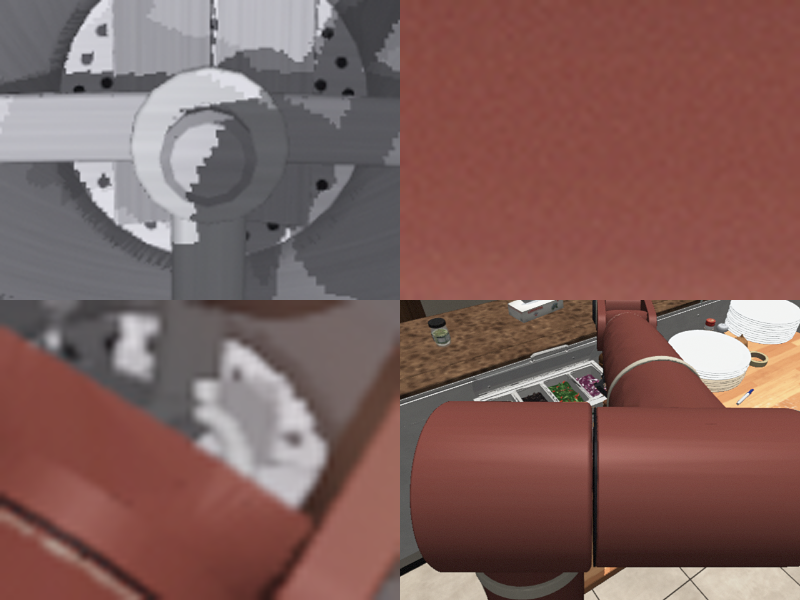

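Wrist view: the boss is clear of the shaft top with the shaft centred at w3 (316,183.5), so the axis is about (0.5735,-0.318). The arm blocks the other cameras. I'll feel the shaft's end to get its height.

play_rows(
  series=[
    [[-0.024, 0.0025, 0, 0, 0, 0, 0], [-0.023, 0.0025, -0.007, 0, 0, 0, 0], [0, 0, -0.02, 0, 0, 0, 0], [0, 0, 0, 0, 0, 0, 0], [0, 0, -0.002, 0, 0, 0, 0], [0, 0, 0, 0, 0, 0, 0]],
  ],
)

```text
time: 6.4
tool_pos: [0.5743, -0.3184, 0.202]
tool_rot: [0.0, 0.071, 0.997, -0.0]
contact_force: [-0.0, 0.4, 0.1]
gripper_width: -0.004
grasp_force: 0.0
```

play_rows(
  series=[
    [[0, 0, -0.0015, 0, 0, 0, 0], [0, 0, -0.001, 0, 0, 0, 0], [0, 0, 0, 0, 0, 0, 0]],
  ],
)

```text
time: 6.7
tool_pos: [0.5742, -0.3184, 0.1994]
tool_rot: [0.0, 0.071, 0.997, -0.0]
contact_force: [0.2, 0.1, 0.9]
gripper_width: -0.001
grasp_force: 0.0
```

play_rows(
  series=[
    [[0, 0, -0.001, 0, 0, 0, 0], [0, 0, -0.001, 0, 0, 0, 0], [0, 0, 0, 0, 0, 0, 0]],
  ],
)

```text
time: 7.0
tool_pos: [0.5739, -0.3183, 0.1971]
tool_rot: [-0.0, 0.071, 0.997, 0.0]
contact_force: [0.6, 0.0, -0.2]
gripper_width: 0.002
grasp_force: 0.0
```

play_rows(
  series=[
    [[0, 0, -0.001, 0, 0, 0, 0], [0, 0, -0.001, 0, 0, 0, 0], [0, 0, 0, 0, 0, 0, 0]],
  ],
)

```text
time: 7.3
tool_pos: [0.5741, -0.3184, 0.1959]
tool_rot: [0.0, 0.071, 0.997, -0.0]
contact_force: [-1.1, 1.8, 2.6]
gripper_width: -0.005
grasp_force: 1.2
```

play_rows(
  series=[
    [[0, 0, -0.001, 0, 0, 0, 0], [0, 0, -0.001, 0, 0, 0, 0], [0, 0, 0, 0, 0, 0, 0]],
  ],
)

```text
time: 7.6
tool_pos: [0.5741, -0.3185, 0.1958]
tool_rot: [0.0, 0.071, 0.997, -0.0]
contact_force: [-4.2, 2.7, 9.2]
gripper_width: 0.001
grasp_force: 4.5
```

The shaft end is felt at 0.1958. That agrees with the arm's stop (0.1647+0.031), so the crank is home and the groove spans 0.1718–0.1798. Next I refine the clip and the axis.

```bash
python3 - <<'E'
from h import *
t=load('t0');s=load('s0');w1=load('w1');w3=load('w3');w2=load('w2')
print('axis',[atz(f,u,v,.1958,k)[:2].round(4) for f,u,v,k in [(t,382.7,238,0),(s,355,200,0),(w3,316,183.5,1),(w2,320.8,174.8,1)]])
print(tri(ray(w3,316,183.5,1),ray(t,382.7,238)))
P=[atz(w1,u,v,.006,1)[:2] for u,v in [(188.1,256.5),(198.9,276),(222.6,236.1),(236.1,259.8)]]
print(np.round(P,4)); a=(P[0]+P[1])/2;b=(P[2]+P[3])/2;d=(a-b)/np.linalg.norm(a-b);print(np.linalg.norm(a-b),np.degrees(np.arctan2(d[1],d[0])),'grip',a-.046*d, b+.007*d)
E
```

```text
axis [array([ 0.572 , -0.3188]), array([ 0.5684, -0.3161]), array([ 0.5729, -0.3181]), array([ 0.5736, -0.3177])]
(array([ 0.57122293, -0.31773099,  0.20485559]), [np.float64(0.00040920358130098024), np.float64(0.0004092035813011825)])
[[ 0.4764 -0.0394]
 [ 0.5022 -0.0321]
 [ 0.4581  0.0086]
 [ 0.4881  0.0183]]
0.05180472471283868 -71.81861862793846 grip [0.4749227  0.00793528] [0.47529566 0.00679968]
```

play_rows(
  series=[
    [[0, 0, 0.02, 0, 0, 0, 0], [0, 0.0, 0.03, 0, 0, 0, 0], [-0.01, 0.035, 0, 0, 0, -6.5, 1], [-0.01, 0.035, 0, 0, 0, -6.5, 1], [-0.01, 0.04, 0, 0, 0, -6.5, 1], [-0.01, 0.04, 0, 0, 0, -6.5, 1], [-0.01, 0.04, 0, 0, 0, -6.5, 1], [-0.01, 0.04, 0, 0, 0, -6.5, 1], [-0.01, 0.04, -0.01, 0, 0, -6.5, 1], [-0.01, 0.04, -0.03, 0, 0, -6.5, 1]],
  ],
)

```text
time: 8.6
tool_pos: [0.4957, -0.008, 0.2069]
tool_rot: [0.004, 0.503, 0.864, 0.001]
contact_force: [-0.1, -0.4, 0.6]
gripper_width: 1.002
grasp_force: 0.0
```

play_rows(
  series=[
    [[-0.01, 0.0065, -0.05, 0, 0, -6.5, 1], [-0.011, 0.007, -0.05, 0, 0, -6.5, 1], [0, 0, 0, 0, 0, 0, 1], [0, 0, 0, 0, 0, 0, 1], [0, 0, 0, 0, 0, 0, 1]],
  ],
)

```text
time: 9.1
tool_pos: [0.4768, 0.0031, 0.1106]
tool_rot: [0.003, 0.596, 0.803, 0.001]
contact_force: [0.4, -0.2, 0.2]
gripper_width: 0.999
grasp_force: 0.0
```

```bash
python3 - <<'E'
from h import *
w=grab('wrist','w4');print(manip.state()['tool_pos'])
u,v=proj(w,np.array([.478,-.01,.01]),True).astype(int)
u0,v0=max(u-80,0),min(max(v-60,0),360);print(u0,v0)
cv2.imwrite('pics/c4.png',cv2.resize(w['frame'][v0:v0+120,u0:u0+160],(800,600),interpolation=cv2.INTER_CUBIC))
print(proj(w,np.array([.474,.0062,.035]),True))
E
```

```text
[0.47712843 0.00303044 0.11099849]
234 197
[315.72187244 245.53508928]
```

View pics/c4.png

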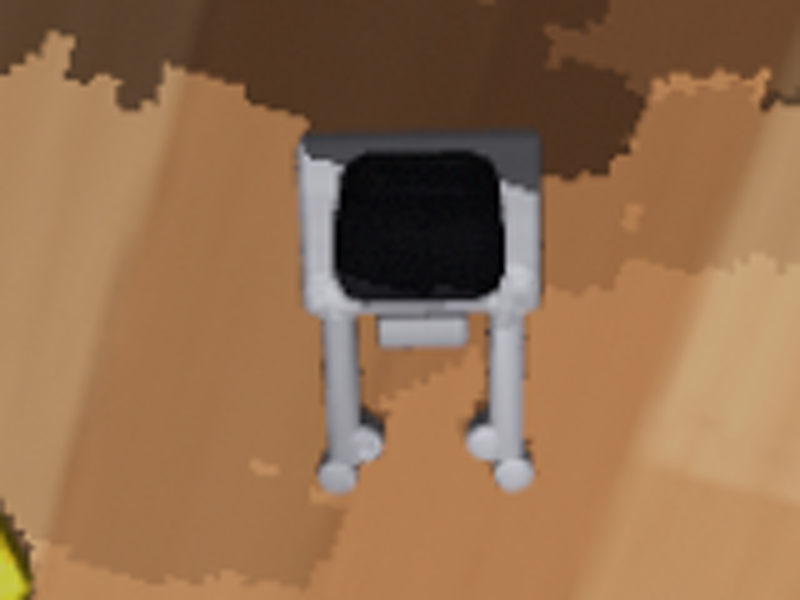

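The clip stands upright in view: back corners at crop (300,133) and (540,131), leg tips at (337,475) and (514,473), black block spanning u 335–505.

```bash
python3 - <<'E'
from h import *
w=load('w4');g=lambda u,v,z:atz(w,234+u/5,197+v/5,z,True)[:2]
P=[g(*p,.006) for p in [(337,475),(514,473)]]+[g(300,133,.004),g(541,131,.004)]
a=(P[0]+P[1])/2;b=(P[2]+P[3])/2;d=(a-b)/np.linalg.norm(a-b)
print(np.round(P,4),np.linalg.norm(a-b),np.linalg.norm(P[0]-P[1]),np.linalg.norm(P[2]-P[3]))
print(np.degrees(np.arctan2(d[1],d[0])),'grip',a-.046*d,b+.007*d)
c=P[3]-P[2];print(np.degrees(np.arctan2(c[1],c[0])));c=P[1]-P[0];print(np.degrees(np.arctan2(c[1],c[0])))
print([g(u,v,.035).round(4) for u,v in [(420,160),(420,290),(335,220),(505,220)]])
st=manip.state();q=st['tool_rot'];print(st['tool_pos'],np.degrees(np.arctan2(q[2]**2-q[1]**2,2*q[1]*q[2])))
E
```

```text
[[ 0.4766 -0.0405]
 [ 0.5014 -0.0327]
 [ 0.4576  0.0074]
 [ 0.4896  0.0173]] 0.05130530916950025 0.0260044329384279 0.03349561679827924
-72.51314166407802 grip [0.47516691 0.00731271] [0.47567615 0.00569633]
17.223234386246165
17.43695993917084
[array([0.4723, 0.0168]), array([0.4771, 0.0007]), array([0.4645, 0.0064]), array([0.4845, 0.0124])]
[0.47712843 0.00303044 0.11099849] 16.851152884794544
```

play_rows(
  series=[
    [[-0.0018, 0.003, -0.03, 0, 0, 0.4, 1], [0, 0, -0.04, 0, 0, 0, 1], [0, 0, -0.025, 0, 0, 0, 1], [0, 0, -0.0065, 0, 0, 0, 1], [0, 0, 0, 0, 0, 0, 1], [0, 0, 0, 0, 0, 0, 1]],
  ],
)

```text
time: 9.75
tool_pos: [0.4745, 0.0065, 0.008]
tool_rot: [0.002, 0.593, 0.805, 0.001]
contact_force: [0.1, 0.3, -0.0]
gripper_width: 1.002
grasp_force: 0.0
```

play_rows(
  series=[
    [[0, 0, 0, 0, 0, 0, 0], [0, 0, 0, 0, 0, 0, 0], [0, 0, 0, 0, 0, 0, 0], [0, 0, 0, 0, 0, 0, 0], [0, 0, 0, 0, 0, 0, 0], [0, 0, 0, 0, 0, 0, 0], [0, 0, 0, 0, 0, 0, 0], [0, 0, 0, 0, 0, 0, 0]],
  ],
)

```text
time: 10.55
tool_pos: [0.4729, 0.0069, 0.0063]
tool_rot: [0.001, 0.593, 0.805, 0.0]
contact_force: [0.9, 0.6, 5.1]
gripper_width: 0.242
grasp_force: 59.8
```

play_rows(
  series=[
    [[0, 0, 0.03, 0, 0, 0, 0], [0, 0, 0.05, 0, 0, 0, 0], [0.01, -0.02, 0.045, 0, 0, -2.5, 0], [0.015, -0.035, 0.03, 0, 0, -2.5, 0], [0.015, -0.035, 0.025, 0, 0, -2.5, 0], [0.015, -0.035, 0.0, 0, 0, -2.5, 0], [0.015, -0.035, 0, 0, 0, -2.5, 0], [0.015, -0.035, 0, 0, 0, -2.5, 0], [0.015, -0.03, 0, 0, 0, -2.5, 0], [0, 0, 0, 0, 0, 0, 0]],
  ],
)

```text
time: 11.55
tool_pos: [0.5722, -0.2211, 0.1838]
tool_rot: [-0.0, 0.71, 0.704, -0.001]
contact_force: [-0.3, 0.2, -1.0]
gripper_width: 0.246
grasp_force: 59.2
```

play_rows(
  series=[
    [[0, -0.0175, 0, 0, 0, 0, 0], [0, 0, 0, 0, 0, 0, 0], [0, 0, 0, 0, 0, 0, 0], [0, 0, 0, 0, 0, 0, 0]],
  ],
)

```text
time: 11.95
tool_pos: [0.5717, -0.2347, 0.1851]
tool_rot: [-0.0, 0.709, 0.706, 0.0]
contact_force: [-0.4, -0.1, -0.4]
gripper_width: 0.248
grasp_force: 59.2
```

```bash
python3 - <<'E'
from h import *
w=grab('wrist','w5');s=grab('scene','s5');t=grab('top','t5')
st=manip.state();q=st['tool_rot'];print(st['tool_pos'],q,np.degrees(np.arctan2(q[2]**2-q[1]**2,2*q[1]*q[2])),st['contact_force'])
u,v=proj(w,np.array([.5727,-.3183,.1958]),True);print(u,v)
u,v=proj(w,np.array([.5727,-.28,.19]),True).astype(int);u0,v0=u-100,max(v-75,0);print(u0,v0)
A=cv2.resize(w['frame'][v0:v0+150,u0:u0+200],(800,600),interpolation=cv2.INTER_CUBIC)
cv2.imwrite('pics/c5.png',A)
E
```

```text
[ 0.57189953 -0.23475818  0.18533913] [8.24146939e-05 7.08511720e-01 7.05699037e-01 6.84123172e-05] -0.22790760310110458 [-0.12882261 -0.29344837 -1.18312318]
321.8679813804375 454.68649165108286
221 320
```

View pics/c5.png

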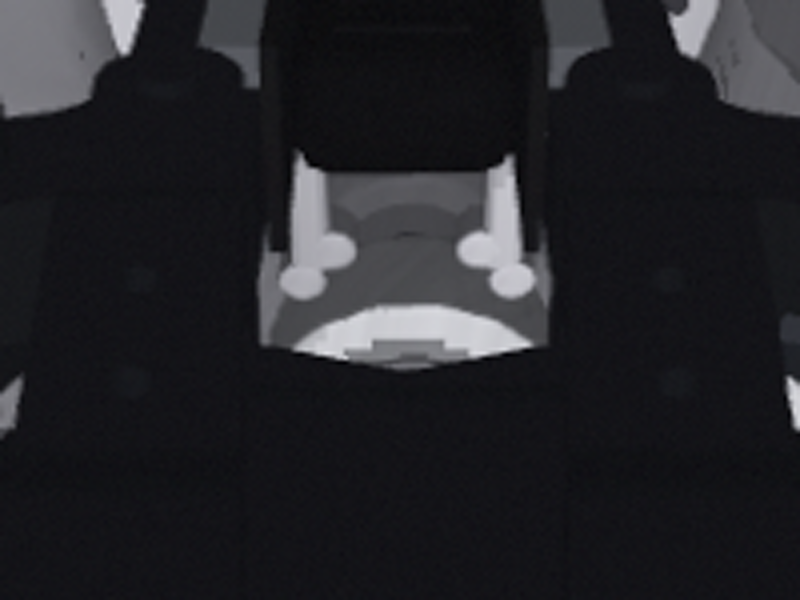

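The leg tips (u 303 and 512, mid 407) are centred on the shaft top (mid ~407), so the clip is aligned. I lower it to groove height and approach along -y.

play_rows(
  series=[
    [[0.0003, 0, -0.006, 0, 0, 0, 0], [0, -0.01, 0, 0, 0, 0, 0], [0, -0.01, 0, 0, 0, 0, 0], [0, 0, 0, 0, 0, 0, 0], [0, 0, 0, 0, 0, 0, 0]],
  ],
)

```text
time: 12.6
tool_pos: [0.5722, -0.256, 0.1792]
tool_rot: [-0.0, 0.709, 0.705, 0.0]
contact_force: [0.0, 0.1, -0.3]
gripper_width: 0.244
grasp_force: 59.2
```

play_rows(
  series=[
    [[0, -0.005, 0, 0, 0, 0, 0], [0, -0.005, 0, 0, 0, 0, 0], [0, -0.003, 0, 0, 0, 0, 0], [0, 0, 0, 0, 0, 0, 0]],
  ],
)

```text
time: 13.0
tool_pos: [0.5722, -0.2689, 0.1792]
tool_rot: [0.0, 0.709, 0.705, -0.0]
contact_force: [-0.3, 0.4, -1.1]
gripper_width: 0.248
grasp_force: 59.2
```

play_rows(
  series=[
    [[0, -0.002, 0, 0, 0, 0, 0], [0, -0.002, 0, 0, 0, 0, 0], [0, 0, 0, 0, 0, 0, 0]],
  ],
)

```text
time: 13.3
tool_pos: [0.5723, -0.272, 0.179]
tool_rot: [-0.0, 0.709, 0.705, 0.0]
contact_force: [0.7, 2.2, -0.6]
gripper_width: 0.253
grasp_force: 59.4
```

play_rows(
  series=[
    [[0, -0.001, 0, 0, 0, 0, 0], [0, -0.001, 0, 0, 0, 0, 0], [0, 0, 0, 0, 0, 0, 0]],
  ],
)

```text
time: 13.6
tool_pos: [0.5723, -0.2729, 0.1788]
tool_rot: [-0.001, 0.709, 0.706, 0.001]
contact_force: [0.7, 5.4, 0.4]
gripper_width: 0.249
grasp_force: 59.6
```

play_rows(
  series=[
    [[0, -0.001, 0, 0, 0, 0, 0], [0, -0.001, 0, 0, 0, 0, 0], [0, 0, 0, 0, 0, 0, 0]],
  ],
)

```text
time: 13.9
tool_pos: [0.5722, -0.2744, 0.1785]
tool_rot: [-0.002, 0.709, 0.706, 0.001]
contact_force: [0.3, 7.4, 0.1]
gripper_width: 0.247
grasp_force: 59.6
```

play_rows(
  series=[
    [[0, -0.001, 0, 0, 0, 0, 0], [0, -0.001, 0, 0, 0, 0, 0], [0, 0, 0, 0, 0, 0, 0]],
  ],
)

```text
time: 14.2
tool_pos: [0.5722, -0.2764, 0.1784]
tool_rot: [-0.002, 0.708, 0.706, 0.001]
contact_force: [0.3, 6.6, -0.5]
gripper_width: 0.244
grasp_force: 59.6
```

play_rows(
  series=[
    [[0, -0.001, 0, 0, 0, 0, 0], [0, -0.001, 0, 0, 0, 0, 0], [0, 0, 0, 0, 0, 0, 0]],
  ],
)

```text
time: 14.5
tool_pos: [0.5723, -0.28, 0.1788]
tool_rot: [-0.0, 0.709, 0.706, 0.0]
contact_force: [1.0, 1.8, -0.1]
gripper_width: 0.245
grasp_force: 59.5
```

play_rows(
  series=[
    [[0, -0.001, 0, 0, 0, 0, 0], [0, -0.001, 0, 0, 0, 0, 0], [0, 0, 0, 0, 0, 0, 0]],
  ],
)

```text
time: 14.8
tool_pos: [0.5723, -0.2834, 0.1795]
tool_rot: [0.001, 0.709, 0.705, -0.0]
contact_force: [0.7, -0.6, -0.5]
gripper_width: 0.241
grasp_force: 59.4
```

play_rows(
  series=[
    [[0, -0.001, 0, 0, 0, 0, 0], [0, 0, 0, 0, 0, 0, 0]],
  ],
)

```text
time: 15.0
tool_pos: [0.5722, -0.284, 0.1794]
tool_rot: [0.0, 0.709, 0.705, -0.0]
contact_force: [0.9, -0.8, 0.1]
gripper_width: 0.244
grasp_force: 59.4
```

Snapped over at about y −0.279. I continue gently to the hard stop.

play_rows(
  series=[
    [[0, -0.001, 0, 0, 0, 0, 0], [0, 0, 0, 0, 0, 0, 0]],
  ],
)

```text
time: 15.2
tool_pos: [0.5721, -0.2846, 0.1791]
tool_rot: [-0.0, 0.709, 0.705, -0.0]
contact_force: [-0.7, 0.2, -0.5]
gripper_width: 0.245
grasp_force: 59.5
```

play_rows(
  series=[
    [[0, -0.001, 0, 0, 0, 0, 0], [0, 0, 0, 0, 0, 0, 0]],
  ],
)

```text
time: 15.4
tool_pos: [0.5721, -0.2848, 0.1791]
tool_rot: [-0.001, 0.709, 0.705, 0.0]
contact_force: [0.0, 2.7, 0.5]
gripper_width: 0.245
grasp_force: 59.7
```

play_rows(
  series=[
    [[0, -0.001, 0, 0, 0, 0, 0], [0, 0, 0, 0, 0, 0, 0]],
  ],
)

```text
time: 15.6
tool_pos: [0.5721, -0.285, 0.1791]
tool_rot: [-0.001, 0.709, 0.706, 0.001]
contact_force: [-1.2, 5.8, 2.4]
gripper_width: 0.248
grasp_force: 59.9
```

play_rows(
  series=[
    [[0, 0.0016, 0, 0, 0, 0, 0], [0, 0, -0.0006, 0, 0, 0, 0], [0, 0, 0, 0, 0, 0, 0]],
  ],
)

```text
time: 15.9
tool_pos: [0.5723, -0.2848, 0.1786]
tool_rot: [0.0, 0.709, 0.705, 0.0]
contact_force: [0.8, 2.1, -0.0]
gripper_width: 0.245
grasp_force: 59.7
```

play_rows(
  series=[
    [[0, 0, 0, 0, 0, 0, 0.35], [0, 0, 0, 0, 0, 0, 0.5], [0, 0, 0, 0, 0, 0, 0.6], [0, 0, 0, 0, 0, 0, 0.6], [0, 0, 0.005, 0, 0, 0, 0.6], [0, 0, 0.02, 0, 0, 0, 0.6], [0, 0, 0.04, 0, 0, 0, 0.6], [0, 0, 0.04, 0, 0, 0, 0.6]],
  ],
)

```text
time: 16.7
tool_pos: [0.5717, -0.2846, 0.284]
tool_rot: [-0.001, 0.709, 0.705, -0.0]
contact_force: [0.5, 0.0, 0.9]
gripper_width: 0.6
grasp_force: 0.0
```

play_rows(
  series=[
    [[-0.02, 0.045, 0, 0, 0, 0, 0.6], [-0.02, 0.045, 0, 0, 0, 0, 0.6], [-0.02, 0.045, 0, 0, 0, 0, 0.6], [-0.02, 0.045, 0, 0, 0, 0, 0.6], [-0.02, 0.045, 0, 0, 0, 0, 0.6], [-0.02, 0.045, 0, 0, 0, 0, 0.6], [-0.02, 0.045, 0, 0, 0, 0, 0.6], [-0.02, 0.045, 0, 0, 0, 0, 0.6], [-0.02, 0.045, 0, 0, 0, 0, 0.6], [0, 0, 0, 0, 0, 0, 0.6]],
  ],
)

```text
time: 17.7
tool_pos: [0.3902, 0.1244, 0.2845]
tool_rot: [-0.0, 0.706, 0.709, 0.001]
contact_force: [1.1, 0.2, -0.4]
gripper_width: 0.597
grasp_force: 0.0
```

```bash
python3 - <<'E'
from h import *
s=grab('scene','s6');t=grab('top','t6')
A=cv2.resize(s['frame'][175:235,320:400],(400,300),interpolation=cv2.INTER_CUBIC)
B=cv2.resize(t['frame'][205:265,345:425],(400,300),interpolation=cv2.INTER_CUBIC)
D=[cv2.resize(x['frame'],(400,300)) for x in (s,t)]
cv2.imwrite('pics/c6.png',np.vstack([np.hstack([A,B]),np.hstack(D)]))
print(manip.state()['contact_force'])
E
```

```text
[ 0.42722478  0.07841302 -0.5021818 ]
```

View pics/c6.png

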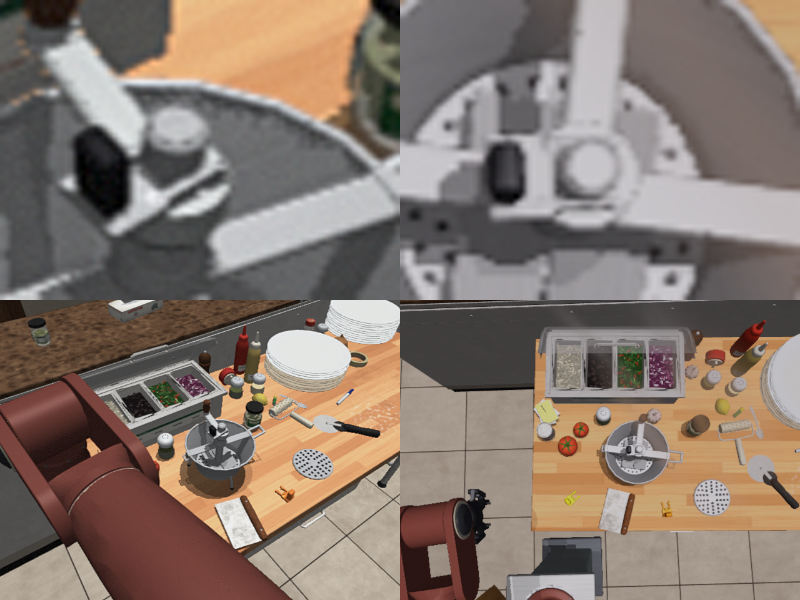

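The clip sits level around the shaft (scene crop (175,150), top crop (580,165)), released. The tin and shaker are unmoved and the arm is clear.

```bash
python3 -c "
from plant import manip
print(manip.job_done())"
```

```text
the job is handed in; nothing more can be done
None
```

The crank is pushed home and the steel clip is snapped into the groove, level and released; the tin and shaker look unmoved, and the job was handed in at about 18 s, with no verdict returned.

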